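# Set the stock tags on the core board

## Robot

A 7-joint arm with a two-finger parallel gripper is mounted at the origin on a cart in front of the work surface, level with it; the furniture and walls round the work are solid. World frame = base frame: x ahead of the robot, y to its left, z up, the work surface at z = 0. Lengths are in m, angles in rad, forces in N, time in s.
With the tool pointing down it reaches from about 0.35 to 0.9 m from the base axis. Payload 8.1 kg.
Tool frame: the origin (TCP) lies midway between the tips of the shut fingers; the grasp point (between the pads) lies 19 mm behind it; x points along the fingers, y is the direction in which the jaws open and shut, and the axes are right-handed (so a half turn about x gives the same grasp; the last joint's range is limited). The gripper opens to 92 mm and grips with 3 to 60 N. Pads are 19 mm wide; open, the fingers measure 130 mm over their backs; the gripper's body (75 mm by 190 mm) begins 47 mm behind the grasp point.
Start: joints at [-1.314, 0.434, 0.025, 1.573, -0.012, 1.134, -0.075], TCP at [0.22, 0.585, 0.2] pointing down, gripper open.
Joint ranges: [-2.62, 2.62], [-0.44, 2.09], [-1.27, 1.32], [0.08, 2.57], [-1.32, 4.46], [0.12, 2], [-2.74, 2.74]. Speed limits (rad/s): [2.22, 2.22, 3.01, 3.01, 3.14, 3.14, 3.14].

## Interface

Orientations are given as a unit quaternion [w, x, y, z].
In Python, from station import env, let_go, gripper_close, read_camera, readout gives the robot as it stands. The module is installed in compiled form; this text tells all that it offers. Calls block until the motion is done:
- env.goto(position, orientation): joint-space move of the TCP to a pose.
- env.move_linear(position, vel=0.15, rotation=None, f_stop=None): straight line of the TCP; rotation=None keeps the orientation; vel is the mean speed in m/s. With f_stop (N) it stops when the force on the tool has changed by that much, and returns True; else False.
- env.goto_joints(angles): joint-space move.
- let_go() and gripper_close(): open the fingers fully, or close them until they stop; the grip force is fixed at half the most.
- env.sleep(seconds).
- env.ik(position, orientation): joint angles nearest the present ones, or None.
- read_camera(name): name is "side" or "top" or "wrist"; returns a dict with "image" (480x640x3 uint8, red, green, blue), "z_map" (480x640 float32, m along the optical axis (not along the pixel's ray), 0 where there is no reading), "intrinsics" (3x3 intrinsics, pixels), "pose" (4x4, takes a point from camera to world coordinates); the wrist camera has in their place "tool_from_camera" (4x4, takes a point from camera to tool coordinates, whose origin is the TCP and whose axes are the tool frame's). Camera axes: x right, y down, z forward; pixel columns grow to the right and rows downward; lengths in m; the calibration is good to about 2 mm. A picture is of the moment at which its call begins: read the wrist's pose just before it.
A pose or a line that the arm cannot do raises env.PlanningError and nothing moves.
- env.finish_job(): hands the job in, once; it reports no verdict.
Readings, each from a call of its own:
- readout.current_clock(): time.
- readout.current_joint_positions(): joint angles.
- readout.current_qd(): joint speeds.
- readout.current_effort(): joint torques, N m.
- readout.current_tcp_pos(): TCP position.
- readout.current_orientation(): TCP orientation.
- readout.current_contact_force(): force on the tool from outside, world axes, zero at the start.
- readout.current_wrist_torque(): the same for the moment, N m.
- readout.current_width(): opening from 0.0 (shut) to 1.0 (fully open).
Only numpy, scipy, OpenCV 4.12 (cv2) and the standard library are available. Lean on these libraries where they do the work, as an engineer would, in place of code of your own. Each camera call takes 0.05 s, during which the arm holds its last target. There are 200 camera calls.

## Task

Each bin on the stock board has a hinged tag straight in front of it. With a fingertip, gently push over the tags that are wrong, so that a tag shows its green side up if its bin is full (all four places hold a core) and its red side up if the bin is empty or only part filled, each tag resting at its stop. Do not turn over tags that are already right; grasp and lift nothing, and leave the bins, cores and tools as they are.

Things in the scene. Friction and masses are not known exactly. Their poses are not given: they have to be found in the camera images.
- stock_board: wooden board, 270 x 420 x 12 mm, fixed flat on the table; origin at the centre of its underside, x to its back (away from the robot), y to its left. Four bins stand in a row at the back, four hinged tags in a row at the front, 100 mm apart. A tag belongs to the bin straight behind it (+x of the board): hinge 143 mm in front of the bin's centre, 100 mm in front of its front wall.
- bin_full_1: grey open stock bin, 86 x 86 mm, 45 mm high, fixed on the board; origin under its centre on the board's top; x points to the back of the board. FULL: four sand cores 62 mm tall, filling all four places, standing fast; they reach 67 mm above the board's top.
- bin_full_2: grey open stock bin, 86 x 86 mm, 45 mm high, fixed on the board; origin under its centre on the board's top; x points to the back of the board. FULL: four plain round sand cores 78 mm tall, filling all four places, standing fast; they reach 83 mm above the board's top.
- bin_part: grey open stock bin, 86 x 86 mm, 45 mm high, fixed on the board; origin under its centre on the board's top; x points to the back of the board. NOT FULL: it holds one sand core only (70 mm tall).
- bin_empty: grey open stock bin, 86 x 86 mm, 45 mm high, fixed on the board; origin under its centre on the board's top; x points to the back of the board. NOT FULL: it holds nothing.
- tag_a (a joint): smooth tag leaf, 72 mm wide, 4 mm thick, reaching 50 mm from its level hinge, about 30 g. 0 = upright; +0.90 rad (its stop) = leaning to the board's back (+x, to the bins), green side up; -0.90 (its stop) = leaning to the front, red side up. Swings freely, needs under 1 N; pushed past upright it falls to the other stop by itself. A finger pushed on far past the hinge jams the leaf against the stop.
- tag_a_hinge (a point): centre of this tag's hinge line, 40 mm above the board's top (52 mm above the table); axes as the board's; the hinge barrel is 7 mm thick. Fixed steel cheeks stand 78 mm apart (inside) at the leaf's ends and reach 8 mm above the hinge line, with short stop stubs 10 mm inward
- tag_a_edge (a point): middle of this tag's free edge, 50 mm from the hinge; when the leaf lies at a stop it is 39 mm before or behind the hinge line and 31 mm higher than it
- tag_b (a joint): smooth tag leaf, 72 mm wide, 4 mm thick, reaching 50 mm from its level hinge, about 30 g. 0 = upright; +0.90 rad (its stop) = leaning to the board's back (+x, to the bins), green side up; -0.90 (its stop) = leaning to the front, red side up. Swings freely, needs under 1 N; pushed past upright it falls to the other stop by itself. A finger pushed on far past the hinge jams the leaf against the stop.
- tag_b_hinge (a point): centre of this tag's hinge line, 40 mm above the board's top (52 mm above the table); axes as the board's; the hinge barrel is 7 mm thick. Fixed steel cheeks stand 78 mm apart (inside) at the leaf's ends and reach 8 mm above the hinge line, with short stop stubs 10 mm inward
- tag_b_edge (a point): middle of this tag's free edge, 50 mm from the hinge; when the leaf lies at a stop it is 39 mm before or behind the hinge line and 31 mm higher than it
- tag_c (a joint): smooth tag leaf, 72 mm wide, 4 mm thick, reaching 50 mm from its level hinge, about 30 g. 0 = upright; +0.90 rad (its stop) = leaning to the board's back (+x, to the bins), green side up; -0.90 (its stop) = leaning to the front, red side up. Swings freely, needs under 1 N; pushed past upright it falls to the other stop by itself. A finger pushed on far past the hinge jams the leaf against the stop.
- tag_c_hinge (a point): centre of this tag's hinge line, 40 mm above the board's top (52 mm above the table); axes as the board's; the hinge barrel is 7 mm thick. Fixed steel cheeks stand 78 mm apart (inside) at the leaf's ends and reach 8 mm above the hinge line, with short stop stubs 10 mm inward
- tag_c_edge (a point): middle of this tag's free edge, 50 mm from the hinge; when the leaf lies at a stop it is 39 mm before or behind the hinge line and 31 mm higher than it
- tag_d (a joint): smooth tag leaf, 72 mm wide, 4 mm thick, reaching 50 mm from its level hinge, about 30 g. 0 = upright; +0.90 rad (its stop) = leaning to the board's back (+x, to the bins), green side up; -0.90 (its stop) = leaning to the front, red side up. Swings freely, needs under 1 N; pushed past upright it falls to the other stop by itself. A finger pushed on far past the hinge jams the leaf against the stop.
- tag_d_hinge (a point): centre of this tag's hinge line, 40 mm above the board's top (52 mm above the table); axes as the board's; the hinge barrel is 7 mm thick. Fixed steel cheeks stand 78 mm apart (inside) at the leaf's ends and reach 8 mm above the hinge line, with short stop stubs 10 mm inward
- tag_d_edge (a point): middle of this tag's free edge, 50 mm from the hinge; when the leaf lies at a stop it is 39 mm before or behind the hinge line and 31 mm higher than it
- core_left: loose sand core, 42 mm across, 70 mm tall, standing in the part-filled bin; origin under its centre. Leave alone.
- core_loose: loose sand core, 48 mm across, 50 mm tall, standing on the table left of the board; origin under its centre. Leave alone.
- sanding_block: loose sanding block, 66 x 112 x 32 mm, on the table right of the board; origin under its centre. Leave alone.
- pencil: loose red pencil, 8 x 150 x 8 mm, lying on the table on the right; origin under its centre. Leave alone.

How it is judged:
By the outcome, as a careful person would: the job done as asked, in the order asked, and still so for the second after the job is handed in, with the robot touching nothing.
It also fails if it takes over 58 s, if anything falls off the work surface, if the arm or the gripper's body presses on something with over 40 N, if the wrist force passes 120 N, or if a joint passes its speed limit or range.

## Working session

There is one attempt and no reset: what is moved stays moved. The work goes in short steps, each a Python script; the robot and the scene stay as the last script left them, time stands still between calls to the robot, and variables do not carry over. Pictures are saved under pics/ and viewed, about 8 in all and at most 12, crops included, and the job is handed in when it is done.

```bash
mkdir -p pics; python3 - <<'E'
from station import env, read_camera, readout
import cv2,numpy as np
for n in("top","side"):
    d=read_camera(n); cv2.imwrite(f"pics/{n}0.png",d["image"][:,:,::-1]); np.savez(f"{n}0.npz",**d)
    print(n,d["pose"].round(3).tolist(),d["intrinsics"].round(1).tolist())
print(readout.current_clock(),readout.current_orientation())
E
```

```text
top [[0.025, -0.985, 0.172, 0.32], [-1.0, -0.024, 0.004, -0.1], [0.001, -0.172, -0.985, 1.405], [0.0, 0.0, 0.0, 1.0]] [[513.9, 0.0, 311.3], [0.0, 513.9, 239.3], [0.0, 0.0, 1.0]]
side [[0.99, -0.081, 0.115, 0.423], [-0.141, -0.601, 0.787, -0.966], [0.005, -0.795, -0.607, 0.796], [0.0, 0.0, 0.0, 1.0]] [[465.0, 0.0, 317.0], [0.0, 465.0, 242.2], [0.0, 0.0, 1.0]]
0.1 [ 0.69563831  0.12603148  0.69574689 -0.127042  ]
```

View pics/top0.png

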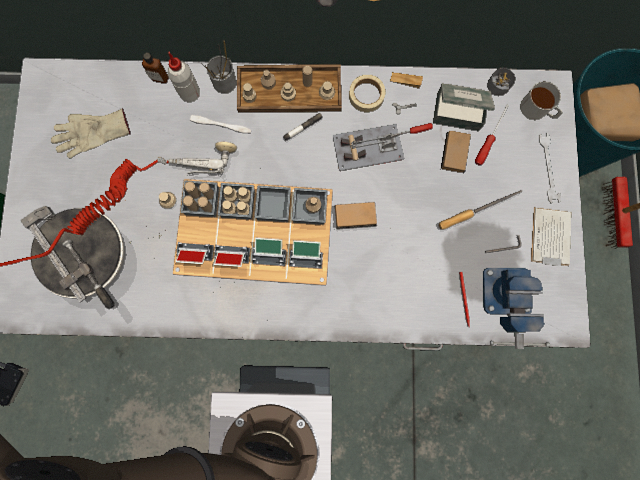

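View pics/side0.png

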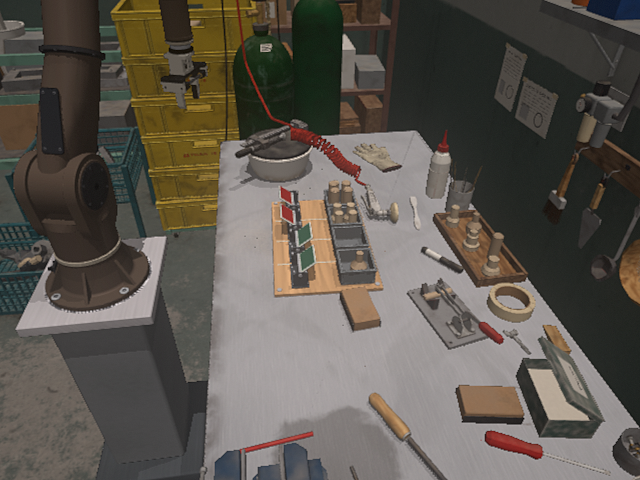

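```bash
cat > h.py <<'E'
import cv2,numpy as np
def pts(d):
    K=d["intrinsics"];z=d["z_map"];v,u=np.mgrid[:480,:640]
    P=np.stack([(u-K[0,2])/K[0,0]*z,(v-K[1,2])/K[1,1]*z,z,np.ones_like(z)],-1)
    return (P@d["pose"].T)[...,:3]
def leaves(d,roi):
    """coloured tag leaves: colour, centre, min-area box of xy, z range, plane normal"""
    x0,x1,y0,y1=roi;P=pts(d);h=cv2.cvtColor(np.ascontiguousarray(d["image"]),cv2.COLOR_RGB2HSV)
    H,S,V=h[...,0],h[...,1],h[...,2];out=[]
    for c,m in(("red",((H<6)|(H>174))&(S>170)&(V>60)),("green",(H>55)&(H<95)&(S>90)&(V>40))):
        w=np.zeros((480,640),np.uint8);w[y0:y1,x0:x1]=255
        m=(m*w).astype(np.uint8);n,l,st,ce=cv2.connectedComponentsWithStats(m)
        for i in range(1,n):
            if st[i,4]<60:continue
            q=P[(l==i)&(d["z_map"]>0)]
            e=cv2.erode((l==i).astype(np.uint8),np.ones((3,3)))>0
            q2=P[e&(d["z_map"]>0)]
            u,s,vt=np.linalg.svd(q2-q2.mean(0));nn=vt[2]*np.sign(vt[2,2])
            r=cv2.minAreaRect(q[:,:2].astype(np.float32))
            out.append((c,ce[i].round(0),st[i,4],q2.mean(0).round(4),np.round(r[0]+r[1]+(r[2],),4),np.percentile(q[:,2],[3,97]).round(3),nn.round(2)))
    return sorted(out,key=lambda o:-o[3][1])
E
python3 - <<'E'
from h import *
d=dict(np.load("top0.npz"))
for o in leaves(d,(165,335,225,285)):print(*o)
s=dict(np.load("side0.npz"))
print("side")
for o in leaves(s,(265,330,180,300)):print(*o)
# board: points z in 0.006..0.018 woody
P=pts(d);h=cv2.cvtColor(d["image"],cv2.COLOR_RGB2HSV)
m=((h[...,0]>8)&(h[...,0]<25)&(h[...,1]>70)&(P[...,2]>.004)&(P[...,2]<.02)).astype(np.uint8)
m[:,:165]=0;m[:,335:]=0;m[:170]=0;m[295:]=0
n,l,st,_=cv2.connectedComponentsWithStats(m);k=1+st[1:,4].argmax()
m=(st[l,4]>100)&(l>0);q=P[m]
print("board",cv2.minAreaRect(q[:,:2].astype(np.float32)),np.median(q[:,2]))
b=(P[...,2]>.045)&(P[...,2]<.062)&(P[...,0]>.5);b[:,:170]=0;b[:,332:]=0;b[:175]=0;b[225:]=0
q=P[b];print("bins",cv2.minAreaRect(q[:,:2].astype(np.float32)),np.median(q[:,2]))
c=cv2.resize(d["image"][170:290,160:340],None,fx=4,fy=4,interpolation=cv2.INTER_CUBIC)
cv2.imwrite("pics/crop1.png",c[:,:,::-1])
E
```

```text
red [191. 256.] 231 [0.5019 0.22   0.0704] [5.02200e-01 2.20500e-01 6.31000e-02 2.82000e-02 8.58244e+01] [0.059 0.082] [ 0.66 -0.02  0.75]
red [228. 258.] 232 [0.4973 0.1208 0.0704] [4.98000e-01 1.20600e-01 6.33000e-02 2.85000e-02 8.79004e+01] [0.058 0.082] [ 0.66 -0.03  0.75]
green [268. 246.] 273 [0.5325 0.018  0.0716] [5.3220e-01 1.7900e-02 5.9000e-02 2.7500e-02 8.7626e+01] [0.06  0.083] [-0.64  0.03  0.76]
green [306. 249.] 280 [ 0.5276 -0.0814  0.0711] [ 5.27900e-01 -8.11000e-02  6.27000e-02  2.82000e-02  8.65102e+01] [0.059 0.084] [-0.67  0.04  0.74]
side
red [286. 194.] 64 [0.5024 0.2284 0.0685] [5.00200e-01 2.19100e-01 6.05000e-02 2.60000e-02 8.52208e+01] [0.06  0.081] [ 0.65 -0.02  0.76]
board ((0.584384024143219, 0.06622190773487091), (0.4211139976978302, 0.2710456848144531), 87.33024597167969) 0.012281413449677259
bins ((0.6566246151924133, 0.06193646788597107), (0.39116042852401733, 0.0930168628692627), 87.21160125732422) 0.05595120295022271
```

View pics/crop1.png

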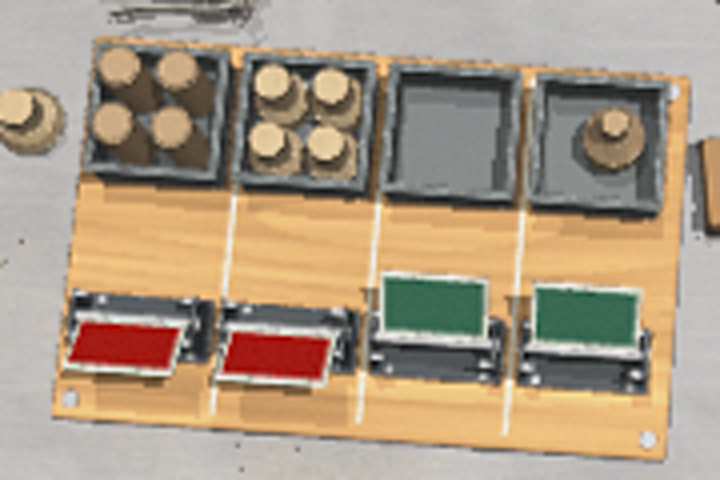

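The board is at about -2.7° yaw. The bins from left to right are full, full, empty and part. Their tags (crop rows about 340/355 red, 305/320 green) show red, red, green and green, so all four are wrong. I'll flip the first one and check it.

```bash
cat >> h.py <<'E'
from scipy.spatial.transform import Rotation as R
ex=np.array([.9989,-.0464,0]);ey=np.array([.0464,.9989,0])
mid=np.array([.5148,.0694,0])
H=[mid+ey*k for k in(.15,.05,-.05,-.15)]
def quat(s):
    q=R.from_matrix(np.c_[[0,0,-1],s*ey,np.cross([0,0,-1],s*ey)]).as_quat();return q[[3,0,1,2]]
def flip(env,readout,i,d,s,zs=.17,ztip=.070):
    """push tag i over in board direction d (+1 to the back)"""
    a=H[i]-d*.075*ex;b=H[i]-d*.0015*ex;f=lambda p,z:[p[0],p[1],z]
    env.goto(f(a,zs),quat(s))
    env.move_linear(f(a,ztip),vel=.12)
    st=env.move_linear(f(b,ztip),vel=.07,f_stop=6)
    print(i,"stopped",st,readout.current_tcp_pos().round(4),readout.current_contact_force().round(2),readout.current_clock())
    env.move_linear(f(a,ztip),vel=.15);env.move_linear(f(a,zs),vel=.2)
E
python3 - <<'E'
from h import *
from station import env,readout,gripper_close,read_camera
P=pts(dict(np.load("top0.npz")));print("pot zmax",P[200:310,25:130,2].max())
q0=readout.current_joint_positions()
for s in(1,-1):
    j=[env.ik((H[i]-d*.075*ex+[0,0,z]).tolist(),quat(s)) for i,d in((0,1),(1,1),(2,-1),(3,-1)) for z in(.17,.07)]
    print(s,[None if x is None else np.abs(np.array(x)-q0).max().round(2) for x in j])
E
```

```text
pot zmax 1.4052208926168177
1 [np.float64(1.08), np.float64(1.09), np.float64(1.29), np.float64(1.33), np.float64(1.65), np.float64(1.65), np.float64(1.93), np.float64(1.94)]
-1 [np.float64(1.84), np.float64(1.68), np.float64(1.7), np.float64(1.49), np.float64(1.26), np.float64(1.18), np.float64(0.99), np.float64(0.96)]
```

```bash
python3 - <<'E'
from h import *
from station import env,readout,gripper_close,read_camera
gripper_close()
p=readout.current_tcp_pos();env.move_linear([p[0],p[1],.36],vel=.2)
a=H[0]-.075*ex
env.goto([a[0],a[1],.30],quat(1))
flip(env,readout,0,1,1)
d=read_camera("top");cv2.imwrite("pics/t1.png",d["image"][150:320,130:360,::-1].repeat(3,0).repeat(3,1))
for o in leaves(d,(165,335,225,285)):print(*o)
d=read_camera("side")
for o in leaves(d,(265,330,180,300)):print(*o)
print(readout.current_clock())
E
```

```text
0 stopped False [0.5197 0.2194 0.07  ] [-0.28 -0.39  0.32] 6.85
red [228. 258.] 232 [0.4974 0.1208 0.0702] [4.97600e-01 1.20400e-01 6.25000e-02 2.82000e-02 8.72824e+01] [0.058 0.082] [ 0.65 -0.02  0.76]
green [268. 246.] 274 [0.5325 0.0181 0.0719] [5.32500e-01 1.88000e-02 6.19000e-02 2.82000e-02 8.64164e+01] [0.059 0.082] [-0.66  0.02  0.76]
green [306. 249.] 278 [ 0.5277 -0.0817  0.0716] [ 5.27800e-01 -8.12000e-02  6.29000e-02  2.83000e-02  8.75058e+01] [0.06  0.083] [-0.68  0.02  0.74]
red [285. 195.] 88 [0.4991 0.2195 0.0712] [5.00200e-01 2.19800e-01 5.96000e-02 2.61000e-02 8.57261e+01] [0.06  0.082] [0.66 0.   0.75]
red [287. 213.] 101 [0.4961 0.1191 0.0698] [4.95500e-01 1.18400e-01 5.87000e-02 2.70000e-02 8.56645e+01] [0.06  0.081] [ 0.63 -0.02  0.78]
8.2417
```

View pics/t1.png

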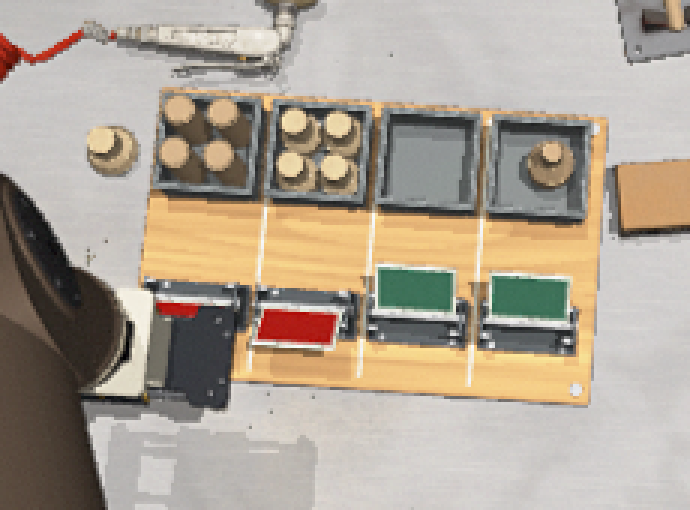

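The picture shows tag 1 still red (crop about (178,310), behind the hand), so the push stopped short of upright. I'll push a little further, letting the tip rise as it goes. That way the leaf still stays well short of its stop.

```bash
cat >> h.py <<'E'
def flip(env,readout,i,d,s,zs=.17,far=.008):
    a,m,b=[H[i]+d*k*ex for k in(-.075,-.025,far)];f=lambda p,z:[p[0],p[1],z]
    env.goto(f(a,zs),quat(s))
    env.move_linear(f(a,.070),vel=.15)
    st=env.move_linear(f(m,.070),vel=.1,f_stop=6) or env.move_linear(f(b,.084),vel=.06,f_stop=6)
    print(i,"stopped",st,readout.current_tcp_pos().round(4),readout.current_contact_force().round(2))
    env.move_linear(f(a,.084),vel=.15);env.move_linear(f(a,zs),vel=.2)
E
python3 - <<'E'
from h import *
from station import env,readout,read_camera
flip(env,readout,0,1,1)
d=read_camera("side");cv2.imwrite("pics/s2.png",d["image"][170:310,250:400,::-1].repeat(4,0).repeat(4,1))
for n in("top","side"):
    d=read_camera(n)
    for o in leaves(d,(165,335,225,285) if n=="top" else (265,330,180,300)):print(n,*o[:4])
print(readout.current_clock())
E
```

```text
0 stopped False [0.5294 0.2188 0.0838] [-0.34 -0.29 -0.45]
top red [228. 258.] 230 [0.4975 0.1208 0.0702]
top green [268. 246.] 273 [0.5325 0.0181 0.0714]
top green [306. 249.] 280 [ 0.5276 -0.0815  0.0716]
side red [285. 195.] 89 [0.4995 0.2182 0.0705]
side red [287. 213.] 103 [0.4961 0.1207 0.0698]
12.1417
```

View pics/s2.png

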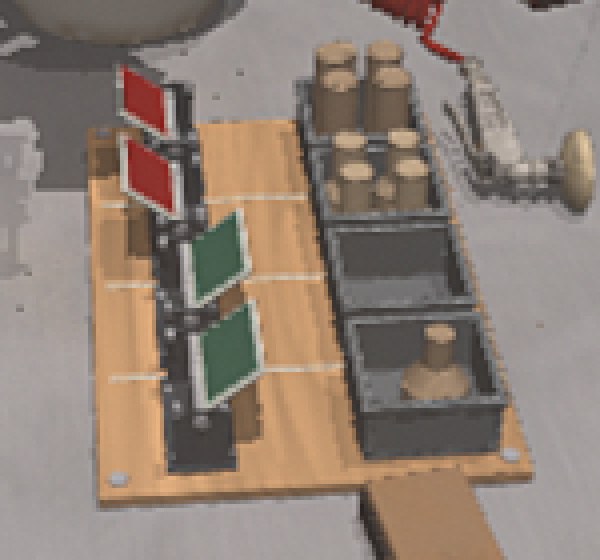

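```bash
python3 - <<'E'
from h import *
from station import env,readout,read_camera,gripper_close
print(readout.current_width(),readout.current_tcp_pos(),readout.current_orientation(),quat(1))
f=lambda p,z:[p[0],p[1],z]
a=H[0]-.075*ex;m=H[0]-.02*ex
env.move_linear(f(a,.07),vel=.15);env.move_linear(f(m,.07),vel=.1,f_stop=6)
d=read_camera("side");cv2.imwrite("pics/s3.png",d["image"][60:300,150:400,::-1].repeat(3,0)[:600].repeat(3,1))
T=np.linalg.inv(d["pose"]);K=d["intrinsics"]
for p in(readout.current_tcp_pos(),H[0]+[0,0,.052]):
    c=K@(T[:3,:3]@p+T[:3,3]);print((c[:2]/c[2]).round(1))
E
```

```text
0.005359579368729524 [0.44632811 0.22218451 0.16872896] [ 0.70629091  0.01601518  0.70753569 -0.01702669] [ 0.70691635  0.01640967  0.70691635 -0.01640967]
[285.8 194.2]
[292.9 199.1]
```

View pics/s3.png

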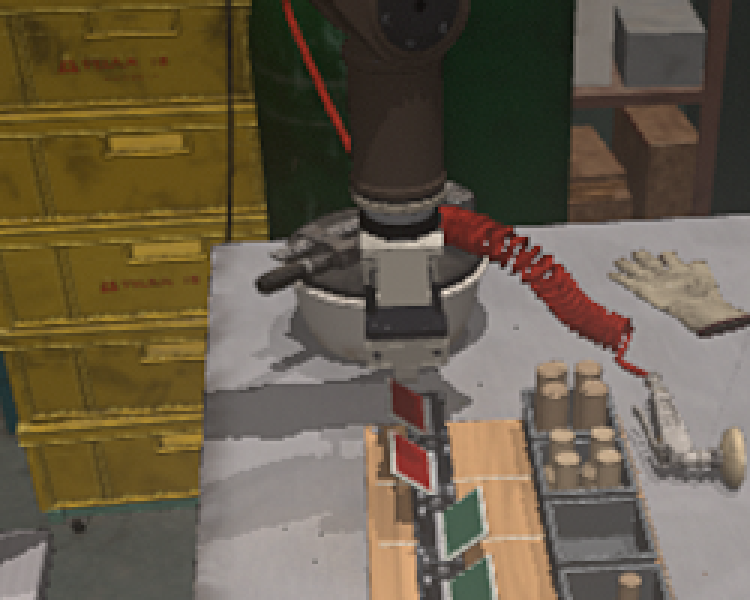

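```bash
python3 - <<'E'
from h import *
from station import env,readout,read_camera
print(readout.current_tcp_pos(),readout.current_width(),readout.current_clock())
d=read_camera("wrist");cv2.imwrite("pics/w4.png",d["image"][:,:,::-1])
print(d["tool_from_camera"].round(3).tolist())
s=read_camera("side");P=pts(s)
m=(np.abs(P[...,1]-.22)<.12)&(np.abs(P[...,0]-.5)<.1)&(P[...,2]>.087)&(P[...,2]<.35)
for z in np.arange(.087,.26,.012):
    q=P[m&(P[...,2]>=z)&(P[...,2]<z+.012)]
    print(z.round(3),len(q),*( (q.min(0).round(3),q.max(0).round(3)) if len(q) else ()))
E
```

```text
[0.50099123 0.2202334  0.06995438] 0.005804668905514763 13.7083
[[0.0, -0.277, 0.961, -0.185], [1.0, 0.0, -0.0, 0.001], [-0.0, 0.961, 0.277, -0.073], [0.0, 0.0, 0.0, 1.0]]
0.087 1 [0.508 0.212 0.099] [0.508 0.212 0.099]
0.099 17 [0.49  0.199 0.099] [0.511 0.213 0.11 ]
0.111 22 [0.49  0.196 0.111] [0.51  0.206 0.121]
0.123 0
0.135 0
0.147 0
0.159 84 [0.462 0.129 0.16 ] [0.539 0.302 0.171]
0.171 135 [0.46  0.127 0.171] [0.539 0.304 0.183]
0.183 168 [0.46  0.121 0.183] [0.539 0.304 0.195]
0.195 297 [0.461 0.12  0.195] [0.533 0.286 0.207]
0.207 88 [0.475 0.165 0.207] [0.524 0.207 0.219]
0.219 68 [0.475 0.162 0.219] [0.523 0.222 0.231]
0.231 72 [0.477 0.163 0.231] [0.522 0.174 0.243]
0.243 92 [0.464 0.164 0.244] [0.533 0.212 0.255]
0.255 195 [0.462 0.164 0.255] [0.538 0.218 0.267]
```

View pics/w4.png

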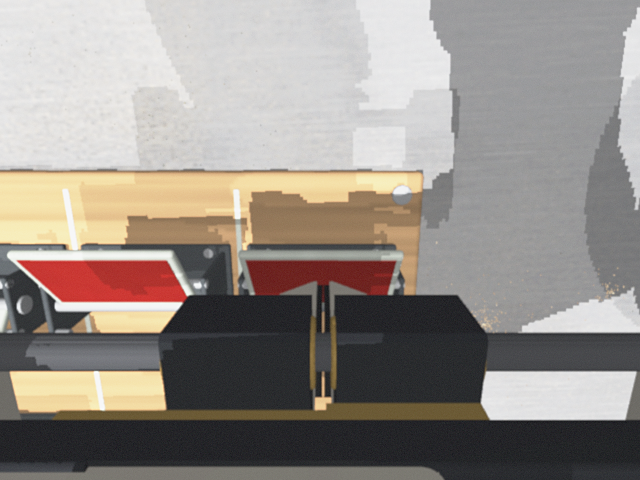

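The wrist picture shows the fingers (rows 295-410) above tag 1's red face. The side depth puts the finger ends at z≈0.095, though the TCP reads 0.070, so the finger passed over the leaf. I'll measure this height difference properly.

```bash
python3 - <<'E'
from h import *
from station import env,readout,read_camera
f=lambda p,z:[p[0],p[1],z]
a=H[0]-.075*ex
def meas():
    p=readout.current_tcp_pos();q=readout.current_orientation()
    d=read_camera("wrist");T=np.eye(4);T[:3,:3]=R.from_quat(q[[1,2,3,0]]).as_matrix();T[:3,3]=p
    w=dict(d);w["pose"]=T@d["tool_from_camera"];W=pts(w);z=d["z_map"]
    print("tcp",p.round(4),"wrist: table z",np.median(W[20:150,150:330][z[20:150,150:330]>0][:,2]).round(4))
    L=np.c_[W[z>0]-p,];fing=pts({**d,"pose":d["tool_from_camera"]})[z>0]
    c=fing[(np.abs(fing[:,1])<.022)&(np.abs(fing[:,2])<.012)&(fing[:,0]>-.06)&(fing[:,0]<.03)]
    print(" finger tool-x range (+=beyond TCP)",np.percentile(c[:,0],[1,50,99]).round(4) if len(c) else None)
    s=read_camera("side");P=pts(s);
    m=(np.abs(P[...,1]-p[1])<.03)&(np.abs(P[...,0]-p[0])<.02)&(P[...,2]>.03)&(P[...,2]<p[2]+.06)&(s["z_map"]>0)
    print(" side: finger z",np.sort(P[m][:,2])[:6].round(3),len(P[m]))
env.move_linear(f(a,.070),vel=.15);meas()
env.move_linear(f(a,.17),vel=.2);meas()
print(readout.current_clock())
E
```

```text
tcp [0.4475 0.2231 0.0704] wrist: table z 0.0003
 finger tool-x range (+=beyond TCP) [-0.0596 -0.0392 -0.0277]
 side: finger z [0.096 0.096 0.097 0.097 0.097 0.097] 43
tcp [0.4467 0.2224 0.1693] wrist: table z 0.0003
 finger tool-x range (+=beyond TCP) [-0.0593 -0.0391 -0.0279]
 side: finger z [0.193 0.194 0.195 0.199 0.199 0.201] 69
15.175
```

The wrist and side depth agree that the shut fingers end about 26 mm short of the nominal TCP. I'll lower the commanded heights by roughly that much and keep f_stop on.

```bash
cat >> h.py <<'E'
def flip(env,readout,i,d,s,zs=.15,far=.006,z0=.048,z1=.060):
    # real fingertip is ~25 mm above the commanded TCP
    a,m,b=[H[i]+d*k*ex for k in(-.075,-.025,far)];f=lambda p,z:[p[0],p[1],z]
    env.goto(f(a,zs),quat(s))
    env.move_linear(f(a,z0),vel=.15)
    st=env.move_linear(f(m,z0),vel=.1,f_stop=6) or env.move_linear(f(b,z1),vel=.06,f_stop=6)
    print(i,"stopped",st,readout.current_tcp_pos().round(4),readout.current_contact_force().round(2))
    env.move_linear(f(a,z1),vel=.15);env.move_linear(f(a,zs),vel=.2)
E
python3 - <<'E'
from h import *
from station import env,readout,read_camera
flip(env,readout,0,1,1)
for n in("top","side"):
    d=read_camera(n)
    for o in leaves(d,(165,335,225,285) if n=="top" else (265,330,180,300)):print(n,*o[:4],o[-1])
print(readout.current_clock())
E
```

```text
0 stopped False [0.5275 0.2189 0.0598] [0.23 0.5  0.03]
top green [192. 241.] 275 [0.5415 0.2183 0.072 ] [-0.66  0.03  0.75]
top red [228. 258.] 232 [0.4975 0.1207 0.0703] [ 0.68 -0.03  0.73]
top green [268. 246.] 273 [0.5325 0.018  0.0717] [-0.65  0.03  0.76]
top green [306. 249.] 279 [ 0.5277 -0.0815  0.0714] [-0.64  0.04  0.77]
side red [287. 213.] 103 [0.4961 0.1184 0.0697] [ 0.65 -0.03  0.76]
19.0
```

```bash
python3 - <<'E'
from h import *
from station import env,readout,read_camera
for i,d in((1,1),(2,-1),(3,-1)): flip(env,readout,i,d,1)
p=readout.current_tcp_pos();env.move_linear([p[0],p[1],.30],vel=.25)
env.goto([.40,-.25,.35],quat(1))
for n in("top","side"):
    d=read_camera(n)
    for o in leaves(d,(165,335,225,285) if n=="top" else (265,330,180,300)):print(n,*o[:4],o[-1])
    if n=="top":cv2.imwrite("pics/t5.png",d["image"][150:350,130:360,::-1].repeat(3,0).repeat(3,1))
print(readout.current_clock())
E
```

```text
1 stopped False [0.5228 0.119  0.0598] [-0.12 -0.29 -0.12]
2 stopped False [0.5068 0.0199 0.0602] [ 0.59  0.64 -0.76]
3 stopped False [ 0.5021 -0.0801  0.0602] [-0.72 -0.53  0.02]
top green [192. 241.] 276 [0.5415 0.2183 0.0715] [-0.65  0.04  0.76]
top green [230. 243.] 272 [0.537  0.1182 0.072 ] [-0.66  0.04  0.75]
top red [266. 261.] 235 [0.4927 0.0204 0.0705] [ 0.65 -0.03  0.76]
top red [305. 264.] 233 [ 0.4882 -0.0793  0.0703] [ 0.65 -0.02  0.76]
side red [289. 234.] 114 [0.4922 0.0167 0.068 ] [ 0.65 -0.04  0.76]
side red [291. 259.] 148 [ 0.4903 -0.0811  0.0672] [ 0.64 -0.03  0.77]
32.9833
```

View pics/t5.png

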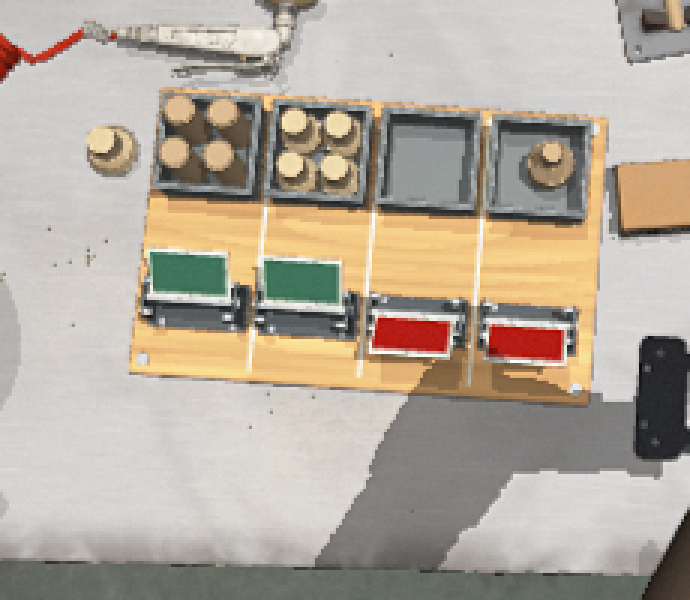

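The tags now show green (190,273), green (303,280), red (410,335) and red (527,341). That matches full, full, empty and part. The bins, cores and sanding block look the same as before, and the arm is clear of the board.

```bash
python3 -c "
from station import env
env.finish_job()"
```

```text
the job is handed in; nothing more can be done
```

All four tags were wrong, so I pushed each one over with the shut fingertips. They now read green, green, red, red from left to right, in front of the full, full, empty and part-filled bins. I handed the job in at about 33 s of the 58 s allowed.

**Last checks:** The top camera shows all four leaves tilted about 0.7 to 0.9 rad in the right direction, consistent with resting at their stops. The side camera agreed for the two red tags; its colour mask never picked up the green ones, so those rest on the top view alone. Contact force, read at the end of each push, was about 1 N or less. In the last top picture, the bins, the cores and the visible part of the sanding block look unmoved. The pencil was outside that picture, so I did not check it again.

**What went wrong first:** My first two pushes at tag 1, plus a short move to look closer, passed above the leaf and moved nothing. The wrist and side depth readings showed that the shut fingertips end about 25 mm short of the nominal TCP. After I lowered the path by about that much, each tag went over on the first push.

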